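# Take the depth of a blind hole in a brass stand base

### The job

Take the depth gauge that hangs in the wooden block and measure the blind hole in the wider of the two bare brass bases: lower the rod gently until its tip rests on the bottom of the hole with the sliding stop flat on the brass, and hold it there for a full second. Then hang the gauge back upright in the wooden block by its stop without shifting the stop on the rod, so that the measured depth stays set to within 2 mm, and let go. Leave the other things where they stand.

Things in the scene. Friction and masses are not known exactly. Their poses are not given: they have to be found in the camera images.
- base: The wider bare brass base to be measured: an upright round drum, 120 mm diameter, 55 mm high, fixed to the bench, with one round blind hole down its centre, 16 mm diameter and 32 mm deep (flat floor 23 mm above the bench). Origin at the centre of its underside, z up.
- bore_mouth (a point): Centre of the mouth of that blind hole, on the wide base's flat top face, 55 mm above the bench; z up.
- block: Wooden block, 75 x 75 mm and 60 mm high, fixed to the bench, with one upright round hole, 20 mm diameter, right through its centre, in which the depth gauge hangs. Origin at the centre of its underside, z up.
- block_hole0 (a point): Centre of the mouth of the block's hole, on its top face, 60 mm above the bench; z up.
- stop_face (a point): Centre of the flat underside of the gauge's stop: a steel disc 44 mm diameter, 14 mm thick, 60 g, with a small brass screw out of its side (11 mm long), strung on the rod. At the start this face lies on the block's top, which carries the gauge. z points up along the rod, towards the handle.
- handle_center (a point): Centre of the gauge's handle: an upright grey ribbed metal cylinder 24 mm diameter, 45 mm high, fixed on top of the rod. This point is on the axis, 22.5 mm below the handle's top and exactly 100 mm above the rod's tip; the handle's lower end is 78 mm above the tip. Rod and handle together are about 90 g (varies by 30 percent). z points up along the rod.
- rod_tip (a point): Rounded lower tip of the gauge's steel rod (8 mm diameter, on the handle's axis). At the start it is inside the block's hole.
- rod (a joint): How far the rod's tip stands out below the underside of the stop, in m (0 to 0.045). It starts between 0.008 and 0.020 and must read the hole's depth (0.032) at the end. The stop is a friction fit: it keeps its place on the rod unless pushed along it with about 4 N, so it rides up the rod by itself when it meets a surface and the rod is pushed on down, and keeps its place when the gauge is lifted by the handle.
- small_base: Bystander: the narrower bare brass base, 80 mm diameter, 40 mm high, also with a 16 mm blind hole (20 mm deep), not the one to measure; loose, 1.6 kg. Origin at the centre of its underside.
- post_stand: Bystander: finished stand, brass drum 110 mm diameter, 50 mm high, with an upright brass post 14 mm diameter, top at 250 mm; loose, 4 kg. Origin at the centre of its underside.
- blue_box: Bystander: closed blue plastic box 96 x 146 mm, 56 mm high; loose. Origin at the centre of its underside.
- stop: The gauge's stop disc, together with the rod and handle it carries; origin and axes as stop_face.
Not all that is in view belongs to the job. There is more than one size of the stop; the job needs the middle-sized.

How it is judged:
By the outcome, as a careful person would: the job done as asked, in the order asked, and still so for the second after the job is handed in, with the robot touching nothing.
It also fails if it takes over 61 s, if anything falls off the work surface, if the arm or the gripper's body presses on something with over 40 N, if the wrist force passes 120 N, or if a joint passes its speed limit or range.

### The arm

A 7-joint arm with a two-finger parallel gripper is mounted at the origin on the work surface. World frame = base frame: x ahead of the robot, y to its left, z up, the work surface at z = 0. Lengths are in m, angles in rad, forces in N, time in s.
With the tool pointing down it reaches from about 0.35 to 0.9 m from the base axis. Payload 8.1 kg.
Tool frame: the origin (TCP) lies between the finger pads; the fingertips stand ahead of it and the grasp point (between the pads) is the TCP (arm.nose_length is the z of the fingertips in the tool frame, in m); z points along the fingers, y is the line along which they close (so a half turn about z gives the same grasp; the last joint's range is limited). The gripper opens to 92 mm and grips with 3 to 60 N. Pads are 19 mm wide; open, the fingers measure 130 mm over their backs; the gripper's body (75 mm by 190 mm) begins 47 mm behind the grasp point.
Start: joints at [-1.405, 0.434, 0.025, 1.573, -0.012, 1.134, -0.075], TCP at [0.166, 0.603, 0.246] pointing down, gripper open.
Joint ranges: [-2.62, 2.62], [-0.44, 2.09], [-1.27, 1.32], [0.08, 2.57], [-1.32, 4.46], [0.12, 2], [-2.74, 2.74]. Speed limits (rad/s): [2.22, 2.22, 3.01, 3.01, 3.14, 3.14, 3.14].

### API

Orientations are given as a rotation vector (axis times angle).
In Python, from cell import sensors, optics, arm gives the robot as it stands.
- The arm moves only by the tool arm_command, never from a script. Its argument "deltas" is one flat list of numbers, 7 for each row, row after row: the turn, a rotation vector about the world's x, y, z as a fraction of full scale, then the shift along the world's x, y, z as a fraction of full scale, then the finger opening in mm, from 0 to 91.8. In form: [wx, wy, wz, dx, dy, dz, fingers, wx, wy, wz, dx, dy, dz, fingers, ...]. A call has 1 to 20 rows; each row is the pose to reach, as a shift and turn from the pose commanded when the call began; what a row does not reach only later rows make up. Full scale, the value 1, is 1 m for a shift and 90 degrees for a turn. A row lasts 1/10 s, in which the tool goes at most 50 mm and 8.59 degrees, less where a joint would pass 70% of its speed; a pose out of reach is approached as far as the arm can. A call with a number of a shift or a turn outside -1 to 1 is refused whole. A call with a gripper value outside its range is refused whole. The fingers move at their own pace and stop on an object; "force" is the grip in N (left out, the last holds). Time passes only in rows, so rows that repeat a pose let the fingers close. It gives the time, the measured TCP pose, the force, the opening and the grip force at its end, in the units of the state.
- sensors.observe(): the state, without advancing time (a new reading comes with each control period).
- optics.get_image(name): name is "scene" or "top"; returns the picture (384x512x3 uint8, blue, green, red); there is no depth.
- optics.calibration(name): a dict with "camera_matrix" (3x3 intrinsics, pixels), "rvec" (rotation vector, rad) and "tvec" (3), from world to camera coordinates, as OpenCV has them. Camera axes: x right, y down, z forward; pixel columns grow to the right and rows downward; lengths in m; the calibration is good to about 2 mm. A picture is of the moment at which its call begins. calibration takes no time and is no camera call.
- arm.sign_off(): hands the job in; it is judged then, once.
The state is a dict: "clock": time; "joints": joint angles; "dq": joint speeds; "joint_efforts": joint torques, N m; "position": TCP position; "ee_rot": TCP orientation; "force": force on the tool from outside, world axes, zero at the start; "ft_torque": the same for the moment, N m; "width": opening from 0.0 (shut) to 1.0 (fully open); "gripper_force": force on a finger pad.
Only numpy, scipy, OpenCV 4.12 (cv2) and the standard library are available. Lean on these libraries where they do the work, as an engineer would, in place of code of your own. Each camera call takes 0.05 s, during which the arm holds its last target. There are 200 camera calls.

## Working session

There is one attempt and no reset: what is moved stays moved. The work goes in short steps, Python scripts to look and compute and a tool call to move; the robot and the scene stay as the last step left them, time stands still between calls to the robot, and variables do not carry over. Pictures are saved under pics/ and viewed, at most 12 in all, crops included, and the job is handed in when it is done.

Besides the shell and the picture viewer there is one more tool, called after "Request:" as name(argument=value, ...) on one line, values as JSON. arm_command: Moves the arm, as the interface text tells. Its arguments: {"type":"object","properties":{"deltas":{"type":"array","items":{"type":"number"}},"force":{"type":"number"}},"required":["deltas"]}

```bash
mkdir -p pics
python3 - <<'E'
from cell import sensors, optics, arm
import cv2
s=sensors.observe();print(s, arm.nose_length)
for n in("scene","top"):
    im=optics.get_image(n);cv2.imwrite(f"pics/{n}0.png",im);print(n,optics.calibration(n))
E
```

```text
{'clock': 0.0, 'joints': array([-1.40456887,  0.43522422,  0.02494401,  1.57410127, -0.01160308,
        1.13398245, -0.07510398]), 'dq': array([-0.00072556, -0.00046012,  0.00046588, -0.00027555,  0.00122127,
        0.00301324, -0.00057937]), 'joint_efforts': array([ 3.65349479e-04, -6.67839146e+01,  9.85334292e-01, -3.14464545e+01,
       -6.04163460e-02,  4.29392047e-02,  1.89485336e-04]), 'position': array([0.16590868, 0.60207852, 0.24494222]), 'ee_rot': array([-4.21067575e-01, -3.11316207e+00,  2.46334394e-03]), 'force': array([-0.91330751, -1.00638268, -0.22835857]), 'ft_torque': array([-0.0468754 , -0.02207643, -0.03194744]), 'gripper_force': 0.0, 'width': 1.0002495378884018} 0.019
scene {'camera_matrix': array([[423.24015534,   0.        , 257.13539697],
       [  0.        , 423.24015534, 193.61965025],
       [  0.        ,   0.        ,   1.        ]]), 'rvec': array([ 0.80827671,  2.38784715, -1.33579775]), 'tvec': array([ 0.46268642, -0.13496011,  1.45113423])}
top {'camera_matrix': array([[399.22536798,   0.        , 264.35721174],
       [  0.        , 399.22536798, 186.62910635],
       [  0.        ,   0.        ,   1.        ]]), 'rvec': array([ 2.09983431, -2.12280838,  0.22717858]), 'tvec': array([0.09920911, 0.62711057, 1.15353728])}
```

View pics/scene0.png

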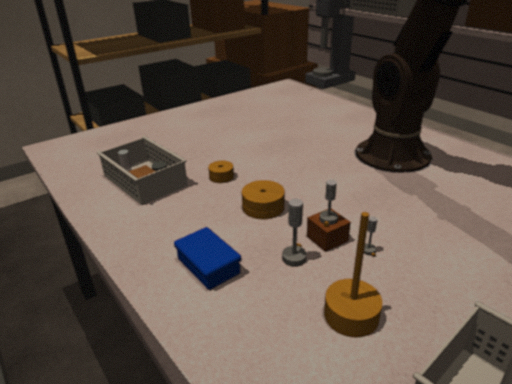

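View pics/top0.png

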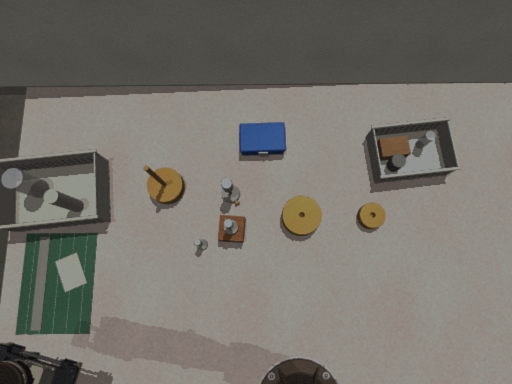

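The scene view shows three gauges. A large one stands on the bench at scene (295,230) / top (228,190). One hangs in the wooden block at scene (330,205) / top (231,228). A small one stands at scene (371,235) / top (200,244). The middle-sized one in the block fits the description. There are three brass drums: wide at top (302,215), narrow at (372,215), and the post stand at (165,185). The wide bare one is (302,215). I'll confirm with an enlarged crop and measure.

```bash
cat > h.py <<'E'
import numpy as np, cv2
from cell import optics
def ray(n,uv):
    c=optics.calibration(n);R=cv2.Rodrigues(c["rvec"])[0]
    d=R.T@np.linalg.inv(c["camera_matrix"])@[*uv,1.];return -R.T@c["tvec"],d
def plane(n,uv,z):
    o,d=ray(n,uv);return o+d*(z-o[2])/d[2]
def proj(n,p):
    c=optics.calibration(n);return cv2.projectPoints(np.array([p],float),c["rvec"],c["tvec"],c["camera_matrix"],None)[0][0,0]
def tri(uv1,uv2):
    (o,d),(p,e)=ray("scene",uv1),ray("top",uv2)
    t=np.linalg.lstsq(np.c_[d,-e],p-o,rcond=None)[0];a,b=o+d*t[0],p+e*t[1]
    return (a+b)/2,np.linalg.norm(a-b)
E
python3 - <<'E'
from h import *
t=cv2.imread("pics/top0.png");s=cv2.imread("pics/scene0.png")
a=cv2.resize(t[160:260,185:335],None,fx=4,fy=4,interpolation=cv2.INTER_CUBIC)[:,:600]
b=cv2.resize(s[165:275,235:385],None,fx=4,fy=4,interpolation=cv2.INTER_CUBIC)
cv2.imwrite("pics/c1.png",a);cv2.imwrite("pics/c2.png",b)
print(proj("scene",[0,0,0]))
for uv,z in(((302,215),.055),((372,215),.04),((231,228),.12)): print(uv,plane("top",uv,z))
E
```

```text
[392.08326706 154.25696667]
(302, 215) [ 0.54119646 -0.02109062  0.055     ]
(372, 215) [ 0.54096964 -0.23806601  0.04      ]
(231, 228) [0.49690069 0.18916483 0.12      ]
```

View pics/c1.png

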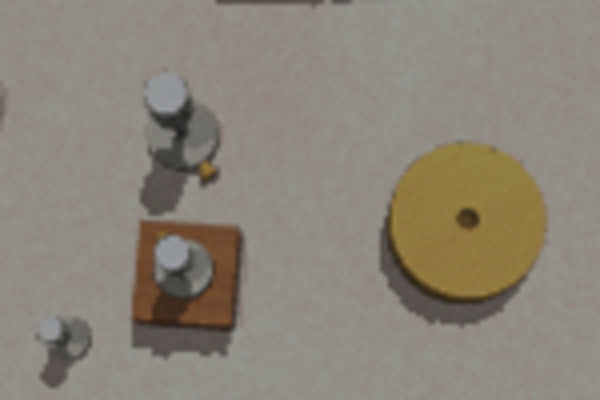

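View pics/c2.png

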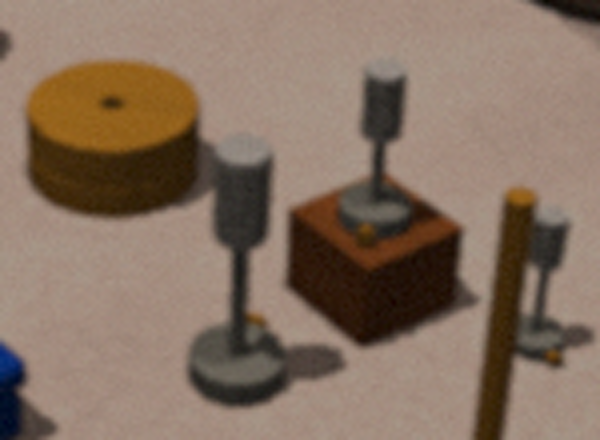

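The crops confirm it. Gauge handles get longer from small to middle (in the block) to large, and the middle one is at scene crop (385,70). The wide base, with its hole at top crop (468,218), is the target. Next I'll measure precisely.

Run:
```python
from h import *
im={n:cv2.imread(f"pics/{n}0.png") for n in("top","scene")}
hs={n:cv2.cvtColor(i,cv2.COLOR_BGR2HSV) for n,i in im.items()}
# base top face (bright brass) in top view
def blob(n,lo,hi,box):
    x0,y0,x1,y1=box;m=np.zeros(hs[n].shape[:2],np.uint8);m[y0:y1,x0:x1]=cv2.inRange(hs[n],lo,hi)[y0:y1,x0:x1]
    c=max(cv2.findContours(m,0,2)[0],key=cv2.contourArea);return c
c=blob("top",(15,120,110),(40,255,255),(275,185,330,245));e=cv2.fitEllipse(c);print("basetop",e,plane("top",e[0],.055))
c=blob("scene",(12,120,100),(40,255,255),(238,175,290,222));e=cv2.fitEllipse(c);print("sc",e,cv2.contourArea(c),plane("scene",e[0],.055))
for n,b in(("top",(297,209,307,219)),("scene",(256,186,270,196))):
    x0,y0,x1,y1=b;g=cv2.cvtColor(im[n],6)[y0:y1,x0:x1].astype(float);w=np.clip(np.median(g)-15-g,0,None)
    Y,X=np.mgrid[y0:y1,x0:x1];uv=((w*X).sum()/w.sum(),(w*Y).sum()/w.sum());print("hole",n,uv,plane(n,uv,.055))
f=lambda p,o:(o[0]+(p[0]+.5)/4-.5,o[1]+(p[1]+.5)/4-.5)
o1,o2=(185,160),(235,165)
print("hole tri",tri(f((112,103),o2),f((468,218),o1)))
T=[plane("top",f(p,o1),.06) for p in((140,221),(240,226),(234,328),(133,322))]
S=[plane("scene",f(p,o2),.06) for p in((290,212),(390,178),(463,230),(368,270))]
for q in(T,S):print("block",np.mean(q,0),[round(np.linalg.norm(q[i]-q[i-1]),4) for i in range(4)])
p,g=tri(f((385,70),o2),f((175,250),o1));print("handletop",p,g)
print([plane("top",f((175,250),o1),.168),plane("scene",f((385,70),o2),.168)])
print("stop top",plane("top",f((184,268),o1),.074))
print("big handle",tri(f((245,148),o2),f((168,92),o1)),"post",plane("top",(148,169),.25))
```

```text
basetop ((301.3146667480469, 214.78016662597656), (36.859405517578125, 37.75649642944336), 119.09050750732422) [ 0.54189194 -0.01902801  0.055     ]
sc ((262.60028076171875, 191.11325073242188), (21.962501525878906, 42.28530502319336), 88.11174774169922) 725.0 [ 0.54611629 -0.01479759  0.055     ]
hole top (np.float64(301.6455823293173), np.float64(214.09638554216866)) [ 0.54397526 -0.02009824  0.055     ]
hole scene (np.float64(262.55437665782495), np.float64(190.25464190981432)) [ 0.543484   -0.01845573  0.055     ]
hole tri (array([ 0.54340181, -0.01955956,  0.05422086]), np.float64(0.001600214380335355))
block [0.50314233 0.19304486 0.06      ] [np.float64(0.076), np.float64(0.0758), np.float64(0.0767), np.float64(0.0756)]
block [0.50617516 0.19949155 0.06      ] [np.float64(0.0718), np.float64(0.0754), np.float64(0.0672), np.float64(0.0731)]
handletop [0.50712007 0.19409325 0.16499077] 0.003302879818236616
[array([0.50785413, 0.19260593, 0.168     ]), array([0.50986992, 0.19886111, 0.168     ])]
stop top [0.50603159 0.19400511 0.074     ]
big handle (array([0.61947807, 0.20032478, 0.16016908]), np.float64(0.00349281001981059)) post [0.63904725 0.39616751 0.25      ]
```

Request:
arm_command(deltas=[0, 0, 0.171, 0.34, -0.408, -0.01, 80, 0, 0, 0.171, 0.34, -0.408, -0.01, 80, 0, 0, 0.171, 0.34, -0.408, -0.01, 80, 0, 0, 0.171, 0.34, -0.408, -0.01, 80, 0, 0, 0.171, 0.34, -0.408, -0.01, 80, 0, 0, 0.171, 0.34, -0.408, -0.01, 80, 0, 0, 0.171, 0.34, -0.408, -0.01, 80, 0, 0, 0.171, 0.34, -0.408, -0.01, 80, 0, 0, 0.171, 0.34, -0.408, -0.01, 80, 0, 0, 0.171, 0.34, -0.408, -0.01, 80, 0, 0, 0.171, 0.34, -0.408, -0.01, 80, 0, 0, 0.171, 0.34, -0.408, -0.01, 80, 0, 0, 0.171, 0.34, -0.408, -0.01, 80, 0, 0, 0.171, 0.34, -0.408, -0.01, 80, 0, 0, 0.171, 0.34, -0.408, -0.01, 80, 0, 0, 0.171, 0.34, -0.408, -0.01, 80, 0, 0, 0.171, 0.34, -0.408, -0.01, 80, 0, 0, 0.171, 0.34, -0.408, -0.01, 80])

```text
clock: 1.9
position: [0.5058, 0.1949, 0.2358]
ee_rot: [-0.001, 3.142, 0.0]
force: [0.1, -0.5, -0.4]
width: 0.873
gripper_force: 0.0
```

Request:
arm_command(deltas=[0, 0, 0, 0, 0, -0.02, 60, 0, 0, 0, 0, -0.04, 60, 0, 0, 0, 0, -0.06, 60, 0, 0, 0, 0, -0.08, 60, 0, 0, 0, 0, -0.088, 60, 0, 0, 0, 0, -0.088, 60, 0, 0, 0, 0, -0.088, 60, 0, 0, 0, 0, -0.088, 60], force=20)

```text
out of range: row 2 has 60, outside -1 to 1
```

Request:
arm_command(deltas=[0, 0, 0, 0, 0, 0, 30, 0, 0, 0, 0, 0, 30, 0, 0, 0, 0, 0, 30, 0, 0, 0, 0, 0, 30, 0, 0, 0, 0, 0, 10, 0, 0, 0, 0, 0, 10, 0, 0, 0, 0, 0, 10, 0, 0, 0, 0, 0, 10, 0, 0, 0, 0, 0, 10, 0, 0, 0, 0, 0, 10], force=20)

```text
schema error: expected a multiple of 7 numbers
```

Run:
```python
from h import *
from cell import sensors
t=optics.get_image("top");s=optics.get_image("scene")
k=dict(dsize=(400,400),interpolation=2)
cv2.imwrite("pics/g1.png",np.hstack([cv2.resize(t[180:260,190:270],**k),cv2.resize(s[160:260,280:380],**k)]))
o=sensors.observe();print(o["clock"],o["position"],o["force"],o["width"],o["gripper_force"])
```

```text
2.0 [0.50593656 0.19469782 0.23577264] [-0.84724109  1.19616802 -0.98075377] 0.8702895091626999 0.0
```

View pics/g1.png

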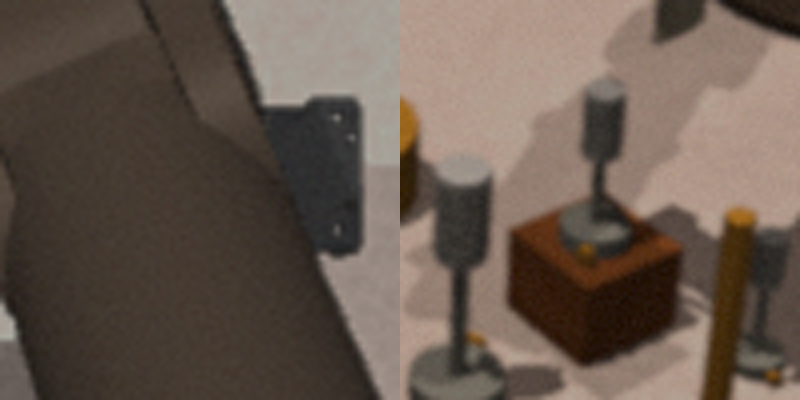

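Both moves were refused because I miscounted the rows, so nothing moved. The picture shows the gauge undisturbed, with the arm hiding it from the top camera.

Request:
arm_command(deltas=[0, 0, 0, 0, 0, -0.02, 60, 0, 0, 0, 0, 0, -0.04, 60, 0, 0, 0, 0, 0, -0.06, 60, 0, 0, 0, 0, 0, -0.08, 60, 0, 0, 0, 0, 0, -0.088, 60, 0, 0, 0, 0, 0, -0.088, 60, 0, 0, 0, 0, 0, -0.088, 60], force=20)

```text
clock: 2.7
position: [0.5064, 0.1947, 0.1484]
ee_rot: [0.001, 3.141, 0.001]
force: [-0.2, 1.4, 0.5]
width: 0.65
gripper_force: 0.0
```

Run:
```python
from h import *
from cell import sensors
s=optics.get_image("scene")
cv2.imwrite("pics/g2.png",cv2.resize(s[140:260,270:390],(600,600),interpolation=2))
o=sensors.observe();print(o["clock"],o["position"],o["force"],o["width"],o["gripper_force"])
```

```text
2.75 [0.50661554 0.19478727 0.14868246] [0.58230385 0.49391574 1.12626518] 0.6505901717388155 0.0
```

View pics/g2.png

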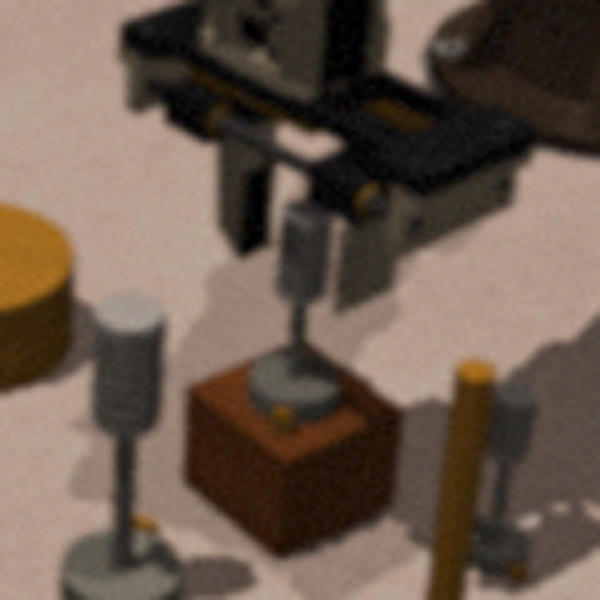

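The fingers straddle the handle (crop (300,250)), centred, with the tips just above its lower end. Closing now.

Request:
arm_command(deltas=[0, 0, 0, 0, 0, 0, 35, 0, 0, 0, 0, 0, 0, 30, 0, 0, 0, 0, 0, 0, 28, 0, 0, 0, 0, 0, 0, 26, 0, 0, 0, 0, 0, 0, 24, 0, 0, 0, 0, 0, 0, 22, 0, 0, 0, 0, 0, 0, 10, 0, 0, 0, 0, 0, 0, 10, 0, 0, 0, 0, 0, 0, 10, 0, 0, 0, 0, 0, 0, 10], force=20)

```text
clock: 3.75
position: [0.506, 0.1946, 0.1477]
ee_rot: [-0.0, -3.142, -0.0]
force: [-0.2, 1.2, 0.4]
width: 0.26
gripper_force: 20.0
```

Run:
```python
from cell import sensors
o=sensors.observe();print(o["clock"],o["position"],o["force"],o["width"]*91.8,o["gripper_force"])
```

```text
3.75 [0.50599926 0.19458762 0.14774714] [-0.17887971  1.16951936  0.42490803] 23.89559229049438 19.995633959770203
```

Request:
arm_command(deltas=[0, 0, 0, 0, 0, 0.02, 10, 0, 0, 0, 0, 0, 0.04, 10, 0, 0, 0, 0, 0, 0.06, 10, 0, 0, 0, 0.005, -0.03, 0.06, 10, 0, 0, 0, 0.01, -0.06, 0.06, 10, 0, 0, 0, 0.015, -0.09, 0.06, 10, 0, 0, 0, 0.02, -0.12, 0.06, 10, 0, 0, 0, 0.025, -0.15, 0.06, 10, 0, 0, 0, 0.03, -0.18, 0.06, 10, 0, 0, 0, 0.035, -0.2, 0.06, 10, 0, 0, 0, 0.0375, -0.214, 0.05, 10, 0, 0, 0, 0.0375, -0.214, 0.04, 10, 0, 0, 0, 0.0375, -0.214, 0.04, 10, 0, 0, 0, 0.0375, -0.214, 0.04, 10, 0, 0, 0, 0.0375, -0.214, 0.04, 10])

```text
clock: 5.25
position: [0.5436, -0.0182, 0.1879]
ee_rot: [-0.002, 3.141, 0.001]
force: [-0.9, 0.8, -2.2]
width: 0.26
gripper_force: 20.0
```

Run:
```python
from h import *
from cell import sensors
s=optics.get_image("scene")
cv2.imwrite("pics/m1.png",cv2.resize(s[110:230,200:320],(600,600),interpolation=2))
o=sensors.observe();p=o["position"];print(o["clock"],p,o["force"],o["width"]*91.8,o["gripper_force"])
f=lambda q:((q-[200,110])*5+2)
print("tip if on axis",f(proj("scene",p-[0,0,.1])),"hole",f(proj("scene",[.5435,-.0195,.055])), "x+10mm",f(proj("scene",p-[-.01,0,.1])))
```

```text
5.3 [ 0.54366438 -0.01838954  0.18807712] [ 0.6177773   0.0851558  -1.17226717] 23.309175187511176 19.9945530295372
tip if on axis [313.67675117 351.38540225] hole [313.59805817 402.50870335] x+10mm [298.93146372 357.22556187]
```

View pics/m1.png

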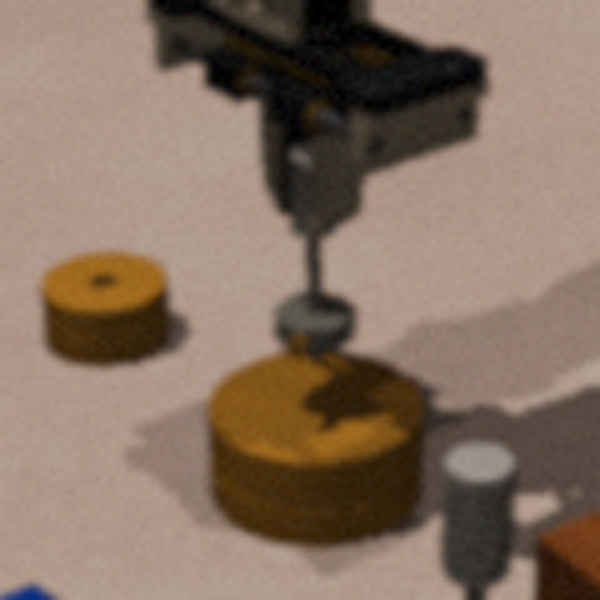

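The rod hangs upright at crop column 315, in line with the hole's expected column of 314, and the tip is still above the top face. Lowering gently.

Request:
arm_command(deltas=[0, 0, 0, 0, -0.001, -0.01, 10, 0, 0, 0, 0, -0.001, -0.02, 10, 0, 0, 0, 0, -0.001, -0.024, 10, 0, 0, 0, 0, -0.001, -0.026, 10, 0, 0, 0, 0, -0.001, -0.028, 10, 0, 0, 0, 0, -0.001, -0.03, 10, 0, 0, 0, 0, -0.001, -0.032, 10, 0, 0, 0, 0, -0.001, -0.034, 10, 0, 0, 0, 0, -0.001, -0.036, 10, 0, 0, 0, 0, -0.001, -0.038, 10, 0, 0, 0, 0, -0.001, -0.038, 10, 0, 0, 0, 0, -0.001, -0.038, 10])

```text
clock: 6.5
position: [0.5435, -0.0205, 0.1497]
ee_rot: [-0.001, -3.142, -0.0]
force: [-0.2, -0.2, -2.4]
width: 0.257
gripper_force: 20.0
```

Run:
```python
from h import *
from cell import sensors
s=optics.get_image("scene")
cv2.imwrite("pics/m2.png",cv2.resize(s[130:230,210:310],(600,600),interpolation=2))
o=sensors.observe();p=o["position"];print(o["clock"],p,o["force"],o["ft_torque"],o["width"]*91.8,o["gripper_force"])
```

```text
6.55 [ 0.54356087 -0.0204591   0.14980795] [-0.0612862  -0.68574392 -1.44985102] [-0.01985853 -0.00134198  0.00027232] 23.51912695741227 19.99445289373398
```

View pics/m2.png

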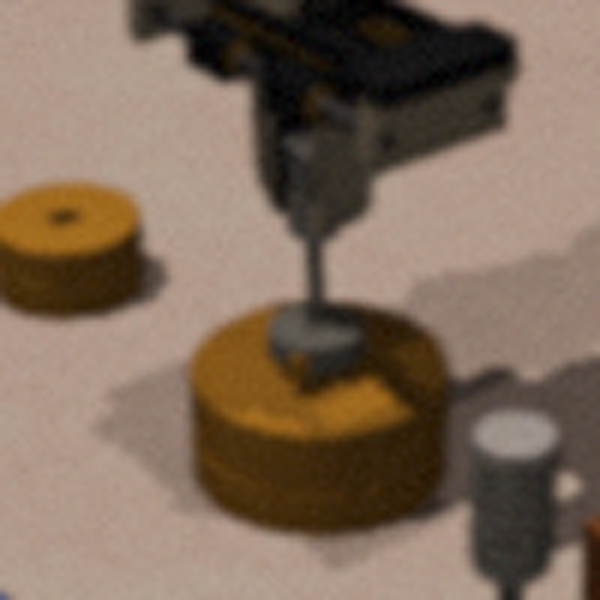

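The gauge is in line with the hole and there is no contact force yet, so the tip has entered. Continuing slowly.

Request:
arm_command(deltas=[0, 0, 0, 0, 0.0005, -0.002, 10, 0, 0, 0, 0, 0.0005, -0.004, 10, 0, 0, 0, 0, 0.0005, -0.006, 10, 0, 0, 0, 0, 0.0005, -0.008, 10, 0, 0, 0, 0, 0.0005, -0.01, 10, 0, 0, 0, 0, 0.0005, -0.012, 10, 0, 0, 0, 0, 0.0005, -0.012, 10, 0, 0, 0, 0, 0.0005, -0.012, 10])

```text
clock: 7.35
position: [0.5434, -0.0199, 0.1376]
ee_rot: [-0.0, -3.141, -0.0]
force: [0.3, 0.6, -1.4]
width: 0.256
gripper_force: 20.0
```

Request:
arm_command(deltas=[0, 0, 0, 0, 0, -0.001, 10, 0, 0, 0, 0, 0, -0.002, 10, 0, 0, 0, 0, 0, -0.003, 10, 0, 0, 0, 0, 0, -0.004, 10, 0, 0, 0, 0, 0, -0.005, 10, 0, 0, 0, 0, 0, -0.006, 10, 0, 0, 0, 0, 0, -0.006, 10, 0, 0, 0, 0, 0, -0.006, 10])

```text
clock: 8.15
position: [0.5435, -0.0199, 0.1316]
ee_rot: [-0.0, -3.141, -0.0]
force: [0.2, 0.2, 0.4]
width: 0.263
gripper_force: 20.0
```

Request:
arm_command(deltas=[0, 0, 0, 0, 0, -0.001, 10, 0, 0, 0, 0, 0, -0.002, 10, 0, 0, 0, 0, 0, -0.003, 10, 0, 0, 0, 0, 0, -0.003, 10])

```text
clock: 8.55
position: [0.5435, -0.0199, 0.1286]
ee_rot: [-0.0, -3.142, -0.0]
force: [-0.5, 1.1, 0.3]
width: 0.257
gripper_force: 20.0
```

Request:
arm_command(deltas=[0, 0, 0, 0, 0, -0.001, 10, 0, 0, 0, 0, 0, -0.001, 10])

```text
clock: 8.75
position: [0.5435, -0.0199, 0.1276]
ee_rot: [-0.0, -3.142, -0.0]
force: [-0.1, 0.1, 0.5]
width: 0.255
gripper_force: 20.0
```

Request:
arm_command(deltas=[0, 0, 0, 0, 0, -0.001, 10, 0, 0, 0, 0, 0, -0.001, 10])

```text
clock: 8.95
position: [0.5435, -0.0199, 0.1267]
ee_rot: [-0.0, -3.142, -0.0]
force: [-0.4, -0.4, 0.8]
width: 0.256
gripper_force: 20.0
```

Request:
arm_command(deltas=[0, 0, 0, 0, 0, -0.001, 10, 0, 0, 0, 0, 0, -0.001, 10])

```text
clock: 9.15
position: [0.5438, -0.02, 0.1261]
ee_rot: [0.001, 3.141, 0.0]
force: [-1.2, 0.4, 6.5]
width: 0.259
gripper_force: 20.0
```

Request:
arm_command(deltas=[0, 0, 0, 0, 0, -0.001, 10, 0, 0, 0, 0, 0, -0.001, 10])

```text
clock: 9.35
position: [0.5442, -0.0199, 0.1259]
ee_rot: [0.001, 3.14, 0.001]
force: [-2.4, 0.6, 14.2]
width: 0.256
gripper_force: 20.0
```

Request:
arm_command(deltas=[0, 0, 0, 0, 0, -0.001, 10, 0, 0, 0, 0, 0, -0.001, 10])

```text
clock: 9.55
position: [0.5449, -0.0199, 0.1255]
ee_rot: [0.001, 3.138, 0.001]
force: [-3.4, 0.0, 19.5]
width: 0.262
gripper_force: 20.0
```

Bottom contact at TCP z 0.126. I'll ease back to a light press and hold.

Request:
arm_command(deltas=[0, 0, 0, 0, 0, 0.001, 10, 0, 0, 0, 0, 0, 0.0015, 10, 0, 0, 0, 0, 0, 0.0015, 10, 0, 0, 0, 0, 0, 0.0015, 10])

```text
clock: 9.95
position: [0.5443, -0.0199, 0.1259]
ee_rot: [0.0, 3.14, 0.0]
force: [-0.8, 0.5, 6.4]
width: 0.26
gripper_force: 20.0
```

Request:
arm_command(deltas=[0, 0, 0, 0, 0, 0, 10, 0, 0, 0, 0, 0, 0, 10, 0, 0, 0, 0, 0, 0, 10, 0, 0, 0, 0, 0, 0, 10, 0, 0, 0, 0, 0, 0, 10, 0, 0, 0, 0, 0, 0, 10, 0, 0, 0, 0, 0, 0, 10, 0, 0, 0, 0, 0, 0, 10, 0, 0, 0, 0, 0, 0, 10, 0, 0, 0, 0, 0, 0, 10, 0, 0, 0, 0, 0, 0, 10, 0, 0, 0, 0, 0, 0, 10, 0, 0, 0, 0, 0, 0, 10])

```text
clock: 11.25
position: [0.5443, -0.0199, 0.1259]
ee_rot: [0.0, 3.14, 0.0]
force: [0.1, 0.9, 7.1]
width: 0.257
gripper_force: 20.0
```

Run:
```python
from h import *
from cell import sensors
s=optics.get_image("scene")
cv2.imwrite("pics/m3.png",cv2.resize(s[130:230,210:310],(600,600),interpolation=2))
o=sensors.observe();p=o["position"];print(o["clock"],p,o["force"],o["ft_torque"],o["width"]*91.8,o["gripper_force"])
```

```text
11.3 [ 0.54432615 -0.01988553  0.12587534] [-0.25882116  0.52782972  7.03810489] [0.20751099 0.0261491  0.00372805] 23.763747962987548 20.003092288970947
```

View pics/m3.png

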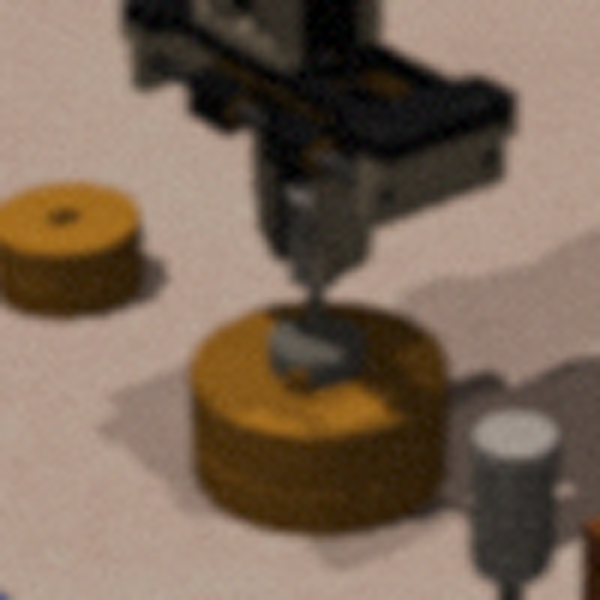

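The stop sits flat on the brass (crop (315,350)), and the tip was held on the bottom at about 7 N for over a second. Lifting and carrying it back.

Request:
arm_command(deltas=[0, 0, 0, 0, 0, 0.005, 10, 0, 0, 0, 0, 0, 0.015, 10, 0, 0, 0, 0, 0, 0.03, 10, 0, 0, 0, 0, 0, 0.05, 10, 0, 0, 0, 0, 0, 0.07, 10, 0, 0, 0, -0.005, 0.03, 0.07, 10, 0, 0, 0, -0.01, 0.06, 0.07, 10, 0, 0, 0, -0.015, 0.09, 0.07, 10, 0, 0, 0, -0.02, 0.12, 0.07, 10, 0, 0, 0, -0.025, 0.15, 0.07, 10, 0, 0, 0, -0.03, 0.18, 0.07, 10, 0, 0, 0, -0.036, 0.2, 0.07, 10, 0, 0, 0, -0.0385, 0.2145, 0.07, 10, 0, 0, 0, -0.0385, 0.2145, 0.07, 10, 0, 0, 0, -0.0385, 0.2145, 0.07, 10, 0, 0, 0, -0.0385, 0.2145, 0.07, 10])

```text
clock: 12.9
position: [0.5055, 0.1928, 0.1953]
ee_rot: [0.004, 3.141, -0.001]
force: [0.8, -0.5, -1.9]
width: 0.256
gripper_force: 20.0
```

Run:
```python
from h import *
from cell import sensors
s=optics.get_image("scene")
cv2.imwrite("pics/m4.png",cv2.resize(s[140:260,270:390],(600,600),interpolation=2))
o=sensors.observe();p=o["position"];print(o["clock"],p,o["ee_rot"],o["force"],o["width"]*91.8,o["gripper_force"])
f=lambda q:((q-[270,140])*5+2)
for d in(.022,.06,.068,.082,.103):print(d,f(proj("scene",p-[0,0,d])))
print("hole",f(proj("scene",[.5045,.1945,.06])))
```

```text
12.95 [0.50548905 0.19292094 0.19532005] [ 3.99973370e-03  3.14140789e+00 -9.44324889e-04] [-0.22449071 -0.33836723 -1.60202395] 23.01235223436238 19.999575912952423
0.022 [304.73696222 194.55763033]
0.06 [299.06387131 264.61728064]
0.068 [297.89862886 279.00740411]
0.082 [295.88303578 303.89890488]
0.103 [292.91466145 340.55674645]
hole [292.22358642 396.17395175]
```

View pics/m4.png

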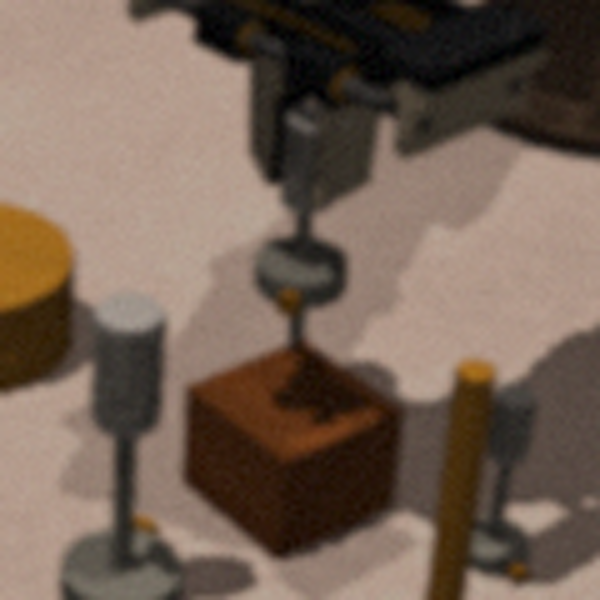

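The rod hangs upright with its tip at crop (297,345), over the block's hole. The stop should land at TCP z of about 0.1309, so I'll stop just above that.

Request:
arm_command(deltas=[0, 0, 0, -0.0005, 0.001, -0.01, 10, 0, 0, 0, -0.0005, 0.001, -0.02, 10, 0, 0, 0, -0.0005, 0.001, -0.025, 10, 0, 0, 0, -0.0005, 0.001, -0.03, 10, 0, 0, 0, -0.0005, 0.001, -0.035, 10, 0, 0, 0, -0.0005, 0.001, -0.04, 10, 0, 0, 0, -0.0005, 0.001, -0.045, 10, 0, 0, 0, -0.0005, 0.001, -0.05, 10, 0, 0, 0, -0.0005, 0.001, -0.054, 10, 0, 0, 0, -0.0005, 0.001, -0.058, 10, 0, 0, 0, -0.0005, 0.001, -0.06, 10, 0, 0, 0, -0.0005, 0.001, -0.06, 10, 0, 0, 0, -0.0005, 0.001, -0.06, 10])

```text
clock: 14.25
position: [0.5046, 0.1956, 0.1353]
ee_rot: [0.0, 3.141, 0.0]
force: [0.2, -0.3, -1.6]
width: 0.255
gripper_force: 20.0
```

Run:
```python
from cell import sensors
o=sensors.observe();print(o["clock"],o["position"],o["ee_rot"],o["force"],o["ft_torque"])
```

```text
14.25 [0.50460476 0.19561565 0.13533811] [3.88081968e-04 3.14140232e+00 1.80708447e-04] [ 0.20074869 -0.31554641 -1.6099796 ] [0.00075669 0.02040278 0.01924303]
```

Request:
arm_command(deltas=[0, 0, 0, 0, 0, -0.001, 10, 0, 0, 0, 0, 0, -0.002, 10, 0, 0, 0, 0, 0, -0.003, 10, 0, 0, 0, 0, 0, -0.0037, 10, 0, 0, 0, 0, 0, -0.0037, 10, 0, 0, 0, 0, 0, -0.0037, 10])

```text
clock: 14.85
position: [0.5045, 0.1955, 0.1315]
ee_rot: [-0.0, -3.142, 0.0]
force: [-0.1, -0.7, -1.7]
width: 0.254
gripper_force: 20.0
```

Request:
arm_command(deltas=[0, 0, 0, 0, 0, -0.0005, 10, 0, 0, 0, 0, 0, -0.0005, 10, 0, 0, 0, 0, 0, -0.0005, 10])

```text
clock: 15.15
position: [0.5045, 0.1955, 0.131]
ee_rot: [-0.0, -3.142, 0.0]
force: [0.1, 0.4, -1.9]
width: 0.256
gripper_force: 20.0
```

Request:
arm_command(deltas=[0, 0, 0, 0, 0, -0.0004, 10, 0, 0, 0, 0, 0, -0.0004, 10, 0, 0, 0, 0, 0, -0.0004, 10])

```text
clock: 15.45
position: [0.5045, 0.1956, 0.1306]
ee_rot: [0.0, 3.142, 0.0]
force: [-0.1, -0.2, -1.2]
width: 0.257
gripper_force: 20.0
```

Run:
```python
from cell import sensors
o=sensors.observe();print(o["clock"],o["position"],o["force"],o["ft_torque"])
```

```text
15.45 [0.50453892 0.19557636 0.13064799] [-0.14532573 -0.24595947 -1.23639491] [ 0.04060803 -0.01117413  0.00676098]
```

Request:
arm_command(deltas=[0, 0, 0, 0, 0, -0.0004, 10, 0, 0, 0, 0, 0, -0.0004, 10, 0, 0, 0, 0, 0, -0.0004, 10])

```text
clock: 15.75
position: [0.5046, 0.1956, 0.1304]
ee_rot: [0.0, 3.141, 0.0]
force: [-0.6, -1.4, 2.6]
width: 0.256
gripper_force: 20.0
```

Contact felt. Backing off slightly and releasing evenly.

Request:
arm_command(deltas=[0, 0, 0, 0, 0, 0.0003, 10, 0, 0, 0, 0, 0, 0.0003, 10, 0, 0, 0, 0, 0, 0.0003, 26, 0, 0, 0, 0, 0, 0.0003, 28, 0, 0, 0, 0, 0, 0.0003, 34, 0, 0, 0, 0, 0, 0.0003, 44, 0, 0, 0, 0, 0, 0.0003, 60, 0, 0, 0, 0, 0, 0.0003, 60, 0, 0, 0, 0, 0, 0.0003, 60])

```text
clock: 16.65
position: [0.5045, 0.1956, 0.1305]
ee_rot: [0.0, 3.142, 0.0]
force: [0.5, 0.8, -0.7]
width: 0.64
gripper_force: 0.0
```

Request:
arm_command(deltas=[0, 0, 0, 0, 0, 0.01, 60, 0, 0, 0, 0, 0, 0.03, 60, 0, 0, 0, 0, 0, 0.05, 60, 0, 0, 0, 0, 0, 0.08, 60, 0, 0, 0, 0, 0, 0.12, 60, 0, 0, 0, 0, 0, 0.12, 60, 0, 0, 0, -0.05, 0, 0.12, 60, 0, 0, 0, -0.1, 0, 0.12, 60, 0, 0, 0, -0.1, 0, 0.12, 60, 0, 0, 0, -0.1, 0, 0.12, 60])

```text
clock: 17.65
position: [0.4038, 0.1957, 0.2511]
ee_rot: [-0.002, 3.141, 0.001]
force: [0.8, -0.3, 0.1]
width: 0.651
gripper_force: 0.0
```

Run:
```python
from h import *
from cell import sensors
s=optics.get_image("scene")
cv2.imwrite("pics/z.png",cv2.resize(s[140:270,230:390],(800,650),interpolation=2)[:600])
o=sensors.observe();print(o["clock"],o["position"],o["force"],o["width"])
f=lambda q:((q-[230,140])*5+2)
print("handle top expected",f(proj("scene",[.507,.1955,.1505])))
```

```text
17.7 [0.40493793 0.19571314 0.25115351] [ 0.52069376  0.95103629 -0.22360208] 0.6554909643858055
handle top expected [502.94493304 240.25466792]
```

View pics/z.png

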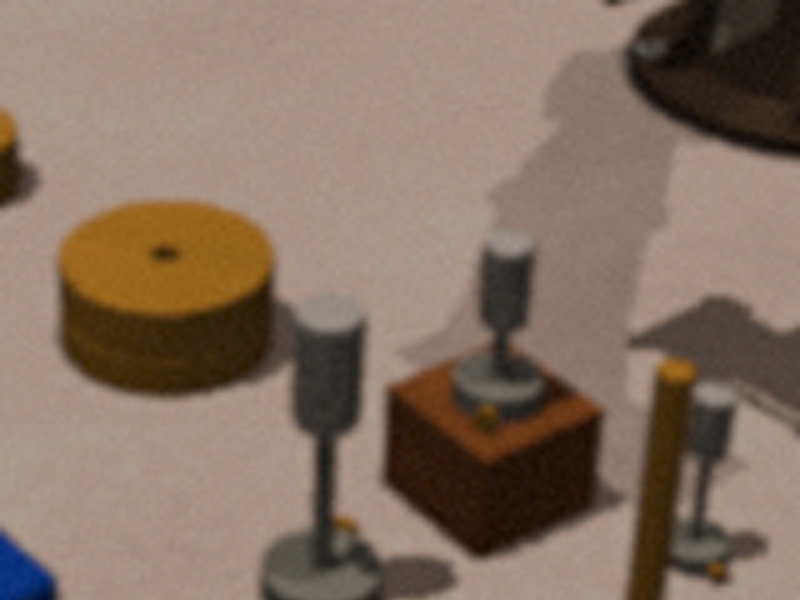

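The gauge hangs upright in the block, with its handle top at crop (508,242), within about 5 crop pixels (one camera pixel) of where a 32 mm setting puts it. The bystanders in view have not moved and the gripper is clear. Handing in.

```bash
python3 -c "
from cell import arm
print(arm.sign_off())"
```

```text
the job is handed in; nothing more can be done
None
```

I measured the wide base's hole and hung the gauge back upright in the block, released, with the stop at about 32 mm; the job is handed in at about 18 s of the 61 s limit. The push onto the hole's bottom briefly reached about 20 N before I eased to 7 N for the one-second hold.

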